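# Pack the objectives and stack the post frame

## Robot

A 6-joint arm with a two-finger parallel gripper is mounted at the origin on the work surface. World frame = base frame: x ahead of the robot, y to its left, z up, the work surface at z = 0. Lengths are in m, angles in rad, forces in N, time in s.
With the tool pointing down it reaches from about 0.425 to 0.95 m from the base axis. Payload 3.5 kg.
Tool frame: the origin (TCP) lies on the centre line of the jaws, within the pads' length; the fingertips stand 17 mm ahead of it and the grasp point (between the pads) lies 2 mm behind it; z points along the fingers, y is the direction in which the jaws open and shut (so a half turn about z gives the same grasp; the last joint's range is limited). The gripper opens to 85 mm and grips with 20 to 120 N. Pads are 22 mm wide; open, the fingers measure 114 mm over their backs; the gripper's body (76 mm by 85 mm) begins 54 mm behind the grasp point. The pads swing forward as they close: fully open they stand 13 mm farther back than shut.
Start: joints at [1.195, 0.286, 1.577, -0, 1.279, -0.15], TCP at [0.151, 0.658, 0.248] pointing down, gripper open.
Joint ranges: [-2.77, 2.77], [-0.9, 2.22], [0.21, 2.48], [-1.53, 4.67], [0.24, 2.81], [-2.84, 2.84]. Speed limits (rad/s): [2.79, 2.79, 3.14, 3.14, 3.14, 3.14].

## Interface

Orientations are given as a unit quaternion [w, x, y, z].
In Python, from bench import env, camera, camera_info, order, spotter gives the robot as it stands.
- The arm moves only by the tool play_rows, never from a script. Its argument "rows" is a list of rows, each a list of 5 numbers: the shift along the tool's x, y, z normalised to -1 to 1, where 1 is 50 cm, then the turn about the tool's z normalised to -1 to 1, where 1 is 45 degrees, then the closure, from -1 (fully open) to 1 (shut). A call has 1 to 10 rows; each row is the pose to reach, as a shift and turn from the pose commanded when the call began, along the tool's axes at that moment; what a row does not reach only later rows make up. A row lasts 1/8 s, in which the tool goes at most 62.5 mm and 10.7 degrees, less where a joint would pass 70% of its speed; a pose out of reach is approached as far as the arm can. A call with a number of a shift or a turn outside -1 to 1 is refused whole. A call with a gripper value outside its range is refused whole. The fingers move at their own pace and stop on an object; the grip force is fixed at half the most. Time passes only in rows, so rows that repeat a pose let the fingers close. It gives the time, the measured TCP pose, the force and the opening at its end, in the units of the state.
- env.get_obs(): the state, without advancing time (a new reading comes with each control period).
- camera(name): name is "scene" or "side" or "wrist"; returns the picture (384x512x3 uint8, red, green, blue); there is no depth.
- camera_info(name): a dict with "intrinsics" (3x3 intrinsics, pixels), "xyz" and "orientation" of the camera in the world; the wrist camera has in their place "tool_from_camera" (4x4, takes a point from camera to tool coordinates, whose origin is the TCP and whose axes are the flange's). Camera axes: x right, y down, z forward; pixel columns grow to the right and rows downward; lengths in m; the calibration is good to about 2 mm. A picture is of the moment at which its call begins: read the wrist's pose just before it. camera_info takes no time and is no camera call.
- order.finish_job(): hands the job in, once; it reports no verdict.
Trained networks look in the newest picture that a camera, given by its name, has taken for a name from the list of things; names that differ only in an ending like _2 or _b are one class to them, and where a whole thing is asked for, a point or a joint stands for the part that bears it (a point fixed in the world has none). Each returns a list of dicts, best first, with "conf" (0 to 1); they miss things now and then, are a little off and sometimes report something else, mostly with a low value. They report only what shows in the picture. A call takes as long as a camera call. They do not tell look-alikes from the thing itself.
- spotter.search_frame(camera, label): "box" ([left, top, width, height] in pixels, round what is visible of it).
The state is a dict: "t": time; "joint_pos": joint angles; "joint_velocities": joint speeds; "effort": joint torques, N m; "eef_pos": TCP position; "tool_rot": TCP orientation; "force": force on the tool from outside, world axes, zero at the start; "wrist_torque": the same for the moment, N m; "finger_gap": finger opening in m.
Only numpy, scipy, OpenCV 4.12 (cv2) and the standard library are available. Lean on these libraries where they do the work, as an engineer would, in place of code of your own. Each camera call takes 0.05 s, during which the arm holds its last target. There are 200 camera calls.

## Task

Pack the three microscope objectives (the ones that taper to a nose) standing upright into the grey caddy, one to a bay: the shortest in the bay next to the round thumb tab, the middle-sized one in the middle bay, the longest in the bay at the other end. Once all three are in, stack the four-post frame on the caddy with all its posts fully down in the corner sockets. Set everything down gently rather than dropping it, and leave the two eyepieces and the plain tube standing where they are.

Things in the scene. Friction and masses are not known exactly. Their poses are not given: they have to be found in the camera images.
- short_mid (a point): Loose microscope objective standing upright on a black foot cap 28 mm across, 5 mm high: steel barrel 27 mm across up to 30 mm above its foot, then tapering to a nose 19 mm across; 40 mm tall in all, about 90 g. The point is on its axis at mid-height, z up; round, so yaw means nothing. The shortest of the three.
- medium_mid (a point): Loose microscope objective standing upright on a black foot cap 28 mm across, 5 mm high: steel barrel 27 mm across up to 38 mm above its foot, then tapering to a nose 14 mm across; 53 mm tall in all, about 120 g. The point is on its axis at mid-height, z up; round, so yaw means nothing. The middle one of the three.
- long_mid (a point): Loose microscope objective standing upright on a black foot cap 28 mm across, 5 mm high: steel barrel 27 mm across up to 47 mm above its foot, then tapering to a nose 9 mm across; 67 mm tall in all, about 150 g. The point is on its axis at mid-height, z up; round, so yaw means nothing. The longest of the three.
- caddy: Fixed grey caddy, any yaw, 208 (x) by 104 mm (y). Origin: centre of its underside, on the bench. Round steel thumb tab at its +x end. Floor 5 mm thick; three bays centred at x = +51, 0, -51, y = 0, each 47 mm (x) by 96 mm (y), walls up to z = 13 mm. Corner blocks 30 mm high at x = +-90, y = +-38 hold square sockets 17 mm wide, 22 mm deep, open at the top (socket floor at z = 8 mm).
- frame_grip (a point): Loose aluminium frame, about 350 g, on four 10 mm posts at x = +-90, y = +-38 mm; open deck 80 to 88 mm above the feet. Point: centre of its grey handle bar (80 mm along x, 14 mm wide, 14 mm high, 33 mm free beneath), 128 mm above the feet; x along the bar, z up. Both ways round are alike. Stacked home, the bar is 136 mm above the bench over the caddy centre.
- eyepiece_a_mid (a point): Look-alike that does not belong: a loose eyepiece of a pair, standing upright, 54 mm tall, on a 28 mm black foot cap; a 25 mm steel tube below and a WIDER 34 mm head above (from 33 mm up), flat black-rimmed top. The point is on its axis at mid-height.
- eyepiece_b_mid (a point): Look-alike that does not belong: a loose eyepiece of a pair, standing upright, 54 mm tall, on a 28 mm black foot cap; a 25 mm steel tube below and a WIDER 34 mm head above (from 33 mm up), flat black-rimmed top. The point is on its axis at mid-height.
- tube_mid (a point): Look-alike that does not belong: a loose plain steel extension tube, standing upright, 58 mm tall and 27 mm across all the way up, on a 28 mm black foot cap, with a flat top showing a black disc. The point is on its axis at mid-height.
Not all that is in view belongs to the job. Leave any turquoise look-alike of the part that bears long_mid alone. Leave any yellow look-alike of the part that bears frame_grip alone.

How it is judged:
By the outcome, as a careful person would: the job done as asked, in the order asked, and still so for the second after the job is handed in, with the robot touching nothing.
It also fails if it takes over 123 s, if anything falls off the work surface, if the arm or the gripper's body presses on something with over 40 N, if the wrist force passes 120 N, or if a joint passes its speed limit or range.

## Working session

There is one attempt and no reset: what is moved stays moved. The work goes in short steps, Python scripts to look and compute and a tool call to move; the robot and the scene stay as the last step left them, time stands still between calls to the robot, and variables do not carry over. Pictures are saved under pics/ and viewed, about 12 in all and at most 16, crops included, and the job is handed in when it is done.

Besides the shell and the picture viewer there is one more tool, called as a command line: name --pt "numbers of a row" for each row, then --argument value for the rest. play_rows: Moves the arm, as the interface text tells. Scaled input: -1 to 1 covers 50 cm each way for a shift and 45 degrees each way for a turn. Its arguments: {"type":"object","properties":{"rows":{"type":"array","items":{"type":"array","items":{"type":"number","minimum":-1,"maximum":1}}}},"required":["rows"]}

```bash
ls; mkdir -p pics
cat > h.py <<'E'
import numpy as np, cv2, json
from bench import env, camera, camera_info, order, spotter
from scipy.spatial.transform import Rotation as R
def q2R(q): return R.from_quat([q[1],q[2],q[3],q[0]]).as_matrix()
def cam_pose(name):
    ci=camera_info(name); K=np.array(ci['intrinsics'])
    if name=='wrist':
        o=env.get_obs(); T=np.eye(4); T[:3,:3]=q2R(o['tool_rot']); T[:3,3]=o['eef_pos']
        T=T@np.array(ci['tool_from_camera']); return K,T[:3,:3],T[:3,3]
    return K,q2R(ci['orientation']),np.array(ci['xyz'])
def ray(P,u,v):
    K,Rm,t=P; d=Rm@np.linalg.inv(K)@np.array([u,v,1.]); return t,d
def atz(P,u,v,z):
    t,d=ray(P,u,v); return t+d*(z-t[2])/d[2]
def proj(P,X):
    K,Rm,t=P; c=(np.atleast_2d(X)-t)@Rm; p=c@K.T; return p[:,:2]/p[:,2:]
def tri(obs):
    A=np.zeros((3,3));b=np.zeros(3)
    for P,u,v in obs:
        t,d=ray(P,u,v); d=d/np.linalg.norm(d); M=np.eye(3)-np.outer(d,d); A+=M;b+=M@t
    return np.linalg.solve(A,b)
def snap(name,fn):
    P=cam_pose(name); im=camera(name); cv2.imwrite('pics/'+fn,im[:,:,::-1]); return P,im
E
cat > s1.py <<'E'
from h import *
np.set_printoptions(precision=3,suppress=True)
o=env.get_obs(); print(o['t'],o['eef_pos'],o['tool_rot'],o['finger_gap'],o['force'])
ims=[]
for c in ['scene','side','wrist']:
    P,im=snap(c,c+'1.png'); print(c,P[0][0,0],P[2],P[1][:,2])
    for l in ['short_mid','medium_mid','long_mid','caddy','frame_grip','eyepiece_a_mid','tube_mid']:
        print(c,l,[(np.round(d['box']).astype(int).tolist(),round(d['conf'],2)) for d in spotter.search_frame(c,l)][:5])
E
python3 s1.py; python3 -c "
import cv2,numpy as np
a=cv2.imread('pics/scene1.png');b=cv2.imread('pics/side1.png');cv2.imwrite('pics/a1.png',cv2.resize(a,(800,600)));cv2.imwrite('pics/b1.png',cv2.resize(b,(800,600)))"
```

```text
pics
0.0 [0.151 0.657 0.247] [-0.     0.113  0.994 -0.001] 0.08536972183136958 [ 0.225  0.867 -0.531]
scene 351.1550235155199 [ 1.033 -0.703  0.758] [-0.5    0.613 -0.612]
scene short_mid [([295, 196, 9, 12], 0.53)]
scene medium_mid [([269, 212, 13, 20], 0.62)]
scene long_mid [([233, 180, 15, 19], 0.65), ([250, 197, 8, 15], 0.54), ([230, 205, 11, 15], 0.47)]
scene caddy [([278, 157, 66, 26], 0.68), ([316, 210, 13, 21], 0.32)]
scene frame_grip [([94, 196, 72, 67], 0.63), ([173, 228, 77, 46], 0.62)]
scene eyepiece_a_mid [([316, 211, 10, 21], 0.54), ([174, 229, 77, 45], 0.46)]
scene tube_mid [([262, 182, 8, 15], 0.72)]
side 453.54290333253647 [ 0.296 -0.964  0.742] [ 0.173  0.818 -0.549]
side short_mid [([269, 188, 11, 16], 0.59)]
side medium_mid [([280, 210, 9, 21], 0.48)]
side long_mid [([242, 229, 8, 21], 0.79), ([239, 206, 10, 23], 0.74), ([208, 203, 15, 24], 0.74)]
side caddy [([206, 145, 55, 42], 0.73)]
side frame_grip [([252, 228, 90, 94], 0.96), ([135, 283, 111, 91], 0.69)]
side eyepiece_a_mid [([305, 181, 13, 26], 0.74)]
side tube_mid [([226, 190, 13, 26], 0.46)]
wrist 342.63465486177347 [0.088 0.673 0.374] [ 0.254 -0.058 -0.965]
wrist short_mid []
wrist medium_mid []
wrist long_mid []
wrist caddy []
wrist frame_grip []
wrist eyepiece_a_mid []
wrist tube_mid []
```

View pics/a1.png

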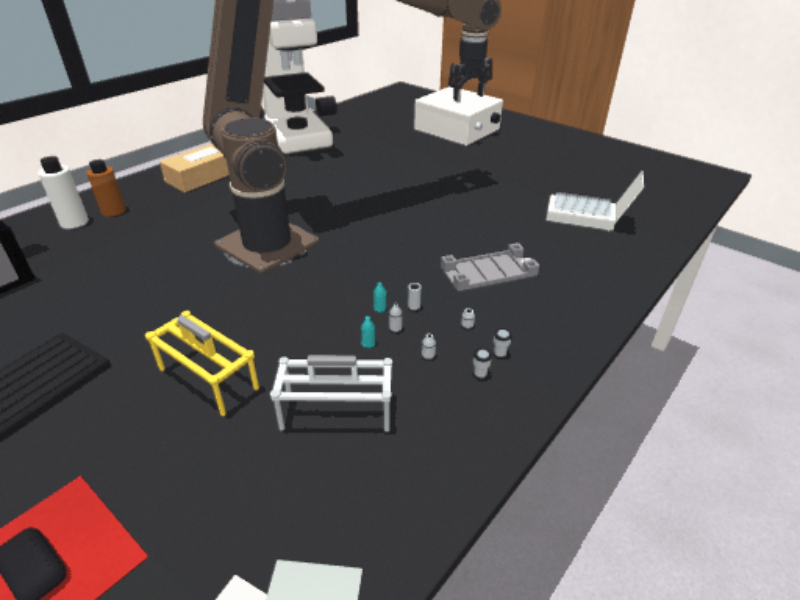

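View pics/b1.png

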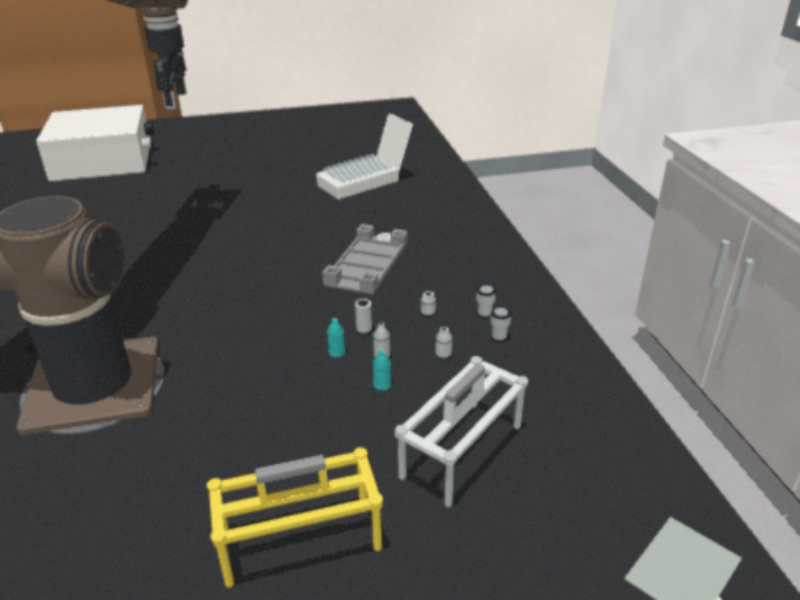

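The scene shows: short (468,317), medium (429,346), grey long (396,318), tube (415,296), eyepieces (502,342) and (482,362), and turquoise look-alikes (380,297) and (368,332). The white frame is at (335,390) and the yellow decoy at (200,355). The caddy is at (490,267), with its round tab at the far end, at (385,238) in the side view.

```bash
cat > s2.py <<'E'
from h import *
np.set_printoptions(precision=3,suppress=True)
A=cam_pose('scene');B=cam_pose('side');s=.64
pts={'short':((299.5,202),(274.5,196)),'med':((275.5,222),(284.5,220.5)),'long':((254,204.5),(244,217.5)),'tube':((266,189.5),(232.5,203)),
'eyA':((502*s,342*s),(486*s,300*s)),'eyB':((482*s,362*s),(500*s,323*s)),'tealA':((380*s,297*s),(336*s,338*s)),'tealB':((368*s,332*s),(382*s,370*s)),
'grip0':((308*s,360*s),(450*s,410*s)),'grip1':((357*s,361*s),(482*s,368*s)),'framebar':((332*s,361*s),(466*s,389*s))}
for k,(a,b) in pts.items(): 
    X=tri([(A,*a),(B,*b)]); print(k,X,np.abs(proj(A,X)[0]-a).max())
# corner blocks top centre, side + scene
for k,a,b in [('c1',(449,261),(333,271)),('c2',(516,249),(366,231)),('c3',(531,265),(399,235)),('c4',(460,280),(370,282))]:
    print(k,atz(A,a[0]*s,a[1]*s,.03),atz(B,b[0]*s,b[1]*s,.03))
print(camera_info('wrist')['tool_from_camera'],cam_pose('wrist')[0])
a=cv2.imread('pics/scene1.png')[150:260,220:350];b=cv2.imread('pics/side1.png')[135:245,200:330]
cv2.imwrite('pics/c1.png',np.vstack([cv2.resize(x,(700,300*2-5),interpolation=cv2.INTER_CUBIC)[:592] for x in [np.hstack([a,b])]]))
E
python3 s2.py
```

```text
short [0.576 0.069 0.017] 1.7838251987155616
med [ 0.572 -0.053  0.017] 0.6976937116458544
long [ 0.47  -0.034  0.025] 0.82612181098375
tube [0.452 0.048 0.024] 0.638293939177089
eyA [0.677 0.041 0.028] 0.43466653908276953
eyB [ 0.678 -0.031  0.028] 0.5095393340538976
tealA [ 0.396 -0.005  0.026] 0.31327230690305896
tealB [ 0.455 -0.107  0.026] 0.29090812185995674
grip0 [ 0.503 -0.304  0.116] 2.9427890954594886
grip1 [ 0.567 -0.251  0.124] 0.45561106845912036
framebar [ 0.534 -0.278  0.119] 1.6069675598658648
c1 [0.43  0.203 0.03 ] [0.422 0.202 0.03 ]
c2 [0.524 0.354 0.03 ] [0.514 0.346 0.03 ]
c3 [0.586 0.316 0.03 ] [0.578 0.311 0.03 ]
c4 [0.494 0.157 0.03 ] [0.484 0.146 0.03 ]
[[ 0.002 -0.965 -0.261  0.065]
 [ 1.     0.002 -0.     0.001]
 [ 0.001 -0.261  0.965 -0.125]
 [ 0.     0.     0.     1.   ]] [[342.635   0.    257.372]
 [  0.    342.635 190.396]
 [  0.      0.      1.   ]]
```

View pics/c1.png

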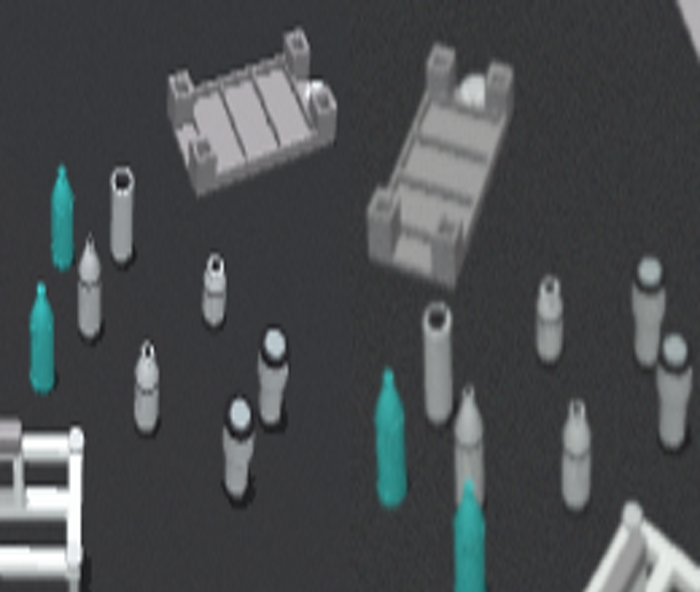

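The grey long is flanked by turquoise decoys. Tube, short, medium and eyepieces are all clearly told apart by shape. The caddy tab is at the far (+y) end, so its yaw is about 59°. I'll move over the caddy for a wrist look.

play_rows --pt "-0.87 -0.63 0 1 -1" --pt "-0.87 -0.63 0 1 -1" --pt "-0.87 -0.63 0 1 -1" --pt "-0.87 -0.63 0 1 -1" --pt "-0.87 -0.63 0 1 -1" --pt "-0.87 -0.63 0 1 -1" --pt "-0.87 -0.63 0 1 -1" --pt "-0.87 -0.63 0 1 -1" --pt "-0.87 -0.63 0 1 -1" --pt "-0.87 -0.63 0 1 -1"

```text
t: 2.45
eef_pos: [0.5061, 0.2514, 0.2484]
tool_rot: [0.0, 0.486, 0.874, 0.0]
force: [0.1, -0.2, -0.3]
finger_gap: 0.0852
```

play_rows --pt "0 0 0 1 -0.2" --pt "0 0 0 1 -0.2" --pt "0 0 0 1 -0.2" --pt "0 0 0 1 -0.2" --pt "0 0 0 1 -0.2" --pt "0 0 0 1 -0.2"

```text
t: 3.2
eef_pos: [0.5041, 0.254, 0.2484]
tool_rot: [-0.0, 0.781, 0.624, -0.0]
force: [-0.5, 0.8, 0.7]
finger_gap: 0.0512
```

play_rows --pt "0 0 0 0.4 -0.2" --pt "0 0 0 0.4 -0.2" --pt "0 0 0 0.4 -0.2"

```text
t: 3.58
eef_pos: [0.5044, 0.2536, 0.2483]
tool_rot: [-0.0, 0.869, 0.494, 0.0]
force: [-0.1, -0.7, -0.4]
finger_gap: 0.0511
```

```bash
cat > s3.py <<'E'
from h import *
np.set_printoptions(precision=3,suppress=True)
import sys
o=env.get_obs(); T=q2R(o['tool_rot']); print(o['t'],o['eef_pos'],'y-ang',np.degrees(np.arctan2(T[1,1],T[0,1])),o['finger_gap'],o['joint_pos'])
P,im=snap('wrist',sys.argv[1]); np.savez('pics/'+sys.argv[1]+'.npz',K=P[0],R=P[1],t=P[2])
for l in sys.argv[2:]:
    for d in spotter.search_frame('wrist',l)[:4]:
        b=d['box']; print(l,round(d['conf'],2),np.round(b,1),'c@z.025',atz(P,b[0]+b[2]/2,b[1]+b[3]/2,.025)[:2])
E
python3 s3.py w1.png caddy short_mid medium_mid tube_mid; python3 -c "
import cv2;cv2.imwrite('pics/w1v.png',cv2.resize(cv2.imread('pics/w1.png'),(800,600)))"
```

```text
3.575 [0.504 0.254 0.248] y-ang -30.75505784256126 0.05112680124612492 [0.286 0.044 1.852 0.    1.246 0.823]
caddy 0.92 [190.8  21.2 112.9 231.7] c@z.025 [0.511 0.283]
short_mid 0.96 [378.8 253.5  32.3  30.5] c@z.025 [0.578 0.073]
short_mid 0.61 [194.4  20.7 106.3 229.2] c@z.025 [0.512 0.284]
tube_mid 0.59 [296.3 312.1  27.1  28.7] c@z.025 [0.46  0.055]
```

View pics/w1v.png

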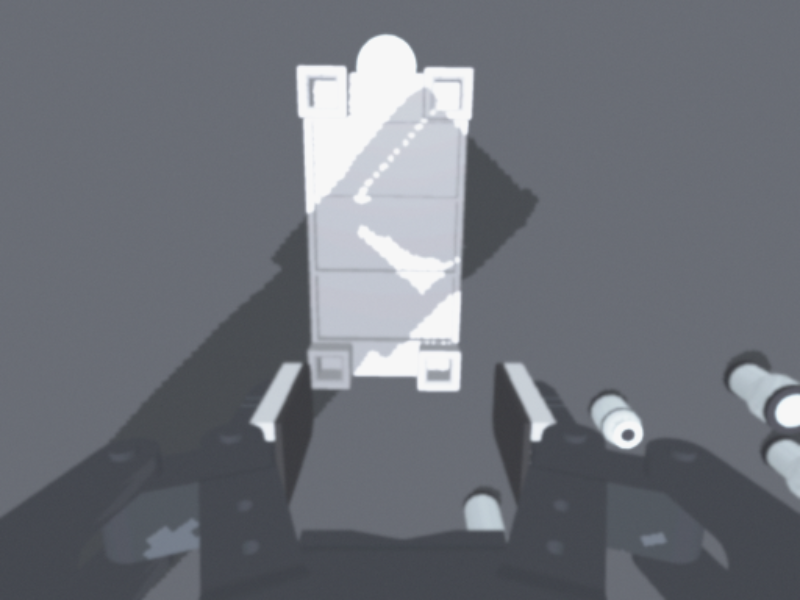

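The wrist view shows the caddy with the tab at its top (387,62). The socket-block outer corners sit near (297,66), (473,68), (461,390) and (310,388), the short is at (618,420) and the tube at (485,510). I'll fit the caddy pose.

```bash
cat > s4.py <<'E'
from h import *
from scipy.optimize import least_squares
np.set_printoptions(precision=4,suppress=True)
d=np.load('pics/w1.png.npz');P=(d['K'],d['R'],d['t'])
px=(np.array([(297,66),(473,68),(461,390),(310,388)])+.5)*.64-.5
M=np.array([(104,52),(104,-52),(-104,-52),(-104,52)])/1e3
def world(p,M,z): c,s=np.cos(p[2]),np.sin(p[2]); return np.c_[M@np.array([[c,s],[-s,c]])+p[:2],np.full(len(M),z)]
for fz in (0,1):
    f=lambda p:(proj(P,world(p,M,p[3] if fz else .03))-px).ravel()
    r=least_squares(f,[.505,.25,1.03,.03]); print(r.x,np.degrees(r.x[2]),r.fun)
    if not fz: p=r.x
im=cv2.resize(cv2.imread('pics/w1.png'),None,fx=4,fy=4,interpolation=cv2.INTER_CUBIC)
def poly(M,z,c): cv2.polylines(im,[np.round((proj(P,world(p,np.array(M)/1e3,z))+.5)*4-.5).astype(int)],True,c,1)
for sx in(1,-1):
  for sy in(1,-1):
    for h in(8.5,14): poly([(90*sx+a*h,38*sy+b*h) for a,b in((1,1),(1,-1),(-1,-1),(-1,1))],.03,(0,0,255) if h<9 else (0,160,0))
for x in(51,0,-51): poly([(x+a*23.5,b*48) for a,b in((1,1),(1,-1),(-1,-1),(-1,1))],.013,(255,0,0))
cv2.imwrite('pics/w1f.png',im[50:1040,720:1250][:, :][::1,::1] if 0 else cv2.resize(im[50:1040,720:1250],(321*1,600)) if 0 else np.hstack([im[80:480,740:1240],]) )
cv2.imwrite('pics/w1f.png',np.vstack([im[80:380,740:1240],im[740:1030,740:1240]]))
E
python3 s4.py
```

```text
[0.5017 0.2696 1.028  0.03  ] 58.90286873362013 [ 0.5394  0.1909 -0.3329 -0.1159 -0.6597 -0.4134  0.4167  0.2207]
[0.5018 0.2696 1.028  0.0309] 58.9022447293296 [ 0.3938 -0.0135 -0.1851 -0.3163 -0.5534 -0.1232  0.3085  0.5087]
```

View pics/w1f.png

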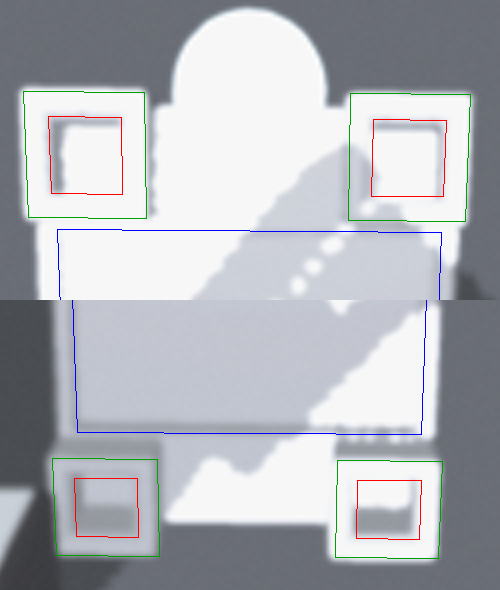

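```bash
cat > s5.py <<'E'
from h import *
np.set_printoptions(precision=1,suppress=True)
c,s=np.cos(1.028),np.sin(1.028)
M=np.array([(-90,38),(90,38),(90,-38),(-90,-38)])/1e3
W=np.c_[M@np.array([[c,s],[-s,c]])+[.5017,.2696],np.full(4,.03)]
tiles=[]
for n,(y0,x0) in (('scene',(145,270)),('side',(135,195))):
    P=cam_pose(n); p=proj(P,W); print(n,p/.64)
    im=cv2.resize(cv2.imread(f'pics/{n}1.png')[y0:y0+60,x0:x0+80],None,fx=5,fy=5,interpolation=cv2.INTER_CUBIC)
    for q in p: cv2.circle(im,tuple(np.round((q+.5-[x0,y0])*5).astype(int)),3,(0,0,255),-1)
    tiles.append(im)
cv2.imwrite('pics/chk.png',np.hstack(tiles))
E
python3 s5.py
```

```text
scene [[448.7 258.2]
 [515.8 245.7]
 [531.1 262.1]
 [461.6 275.8]]
side [[332.4 268.2]
 [365.  226.4]
 [398.7 231.4]
 [369.1 274.3]]
```

View pics/chk.png

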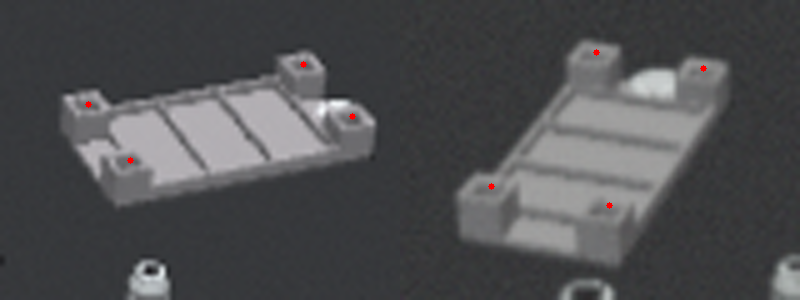

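All three views agree on the caddy: (0.502, 0.270), yaw 58.9°. Now over the objects.

play_rows --pt "-0.41 0.3 0 0 -0.2" --pt "-0.41 0.3 0 0 -0.2" --pt "-0.41 0.3 0 0 -0.2" --pt "-0.41 0.3 0 0 -0.2" --pt "-0.41 0.3 0 0 -0.2" --pt "-0.41 0.3 0 0 -0.2"

```text
t: 4.58
eef_pos: [0.5278, 0.0004, 0.2483]
tool_rot: [-0.0, 0.87, 0.493, 0.0]
force: [0.2, -0.4, 0.2]
finger_gap: 0.0511
```

```bash
python3 s3.py w2.png short_mid medium_mid long_mid tube_mid eyepiece_a_mid frame_grip; python3 -c "
import cv2;cv2.imwrite('pics/w2v.png',cv2.resize(cv2.imread('pics/w2.png'),(800,600)))"
```

```text
4.575 [0.528 0.    0.248] y-ang -30.974971251700957 0.05112432090963965 [-0.192 -0.04   1.936  0.001  1.246  0.349]
short_mid 0.95 [246.9  66.2  31.8  28. ] c@z.025 [0.576 0.069]
medium_mid 0.58 [303.4 180.2  31.1  26. ] c@z.025 [ 0.569 -0.059]
long_mid 0.67 [140.8 212.6  33.4  40.2] c@z.025 [ 0.396 -0.008]
long_mid 0.66 [215.7 203.7  28.9  42.7] c@z.025 [ 0.469 -0.041]
long_mid 0.66 [238.3 258.4  27.2  42.7] c@z.025 [ 0.455 -0.11 ]
long_mid 0.28 [346.9  28.5  53.2  43.6] c@z.025 [0.68  0.038]
tube_mid 0.88 [151.3 151.5  41.1  36.9] c@z.025 [0.449 0.041]
eyepiece_a_mid 0.61 [346.5  23.1  52.1  47.7] c@z.025 [0.68  0.042]
frame_grip 0.88 [375.5 269.2  90.4 114.1] c@z.025 [ 0.595 -0.265]
frame_grip 0.69 [ 25.    0.  124.4  51.9] c@z.025 [0.46  0.195]
```

View pics/w2v.png

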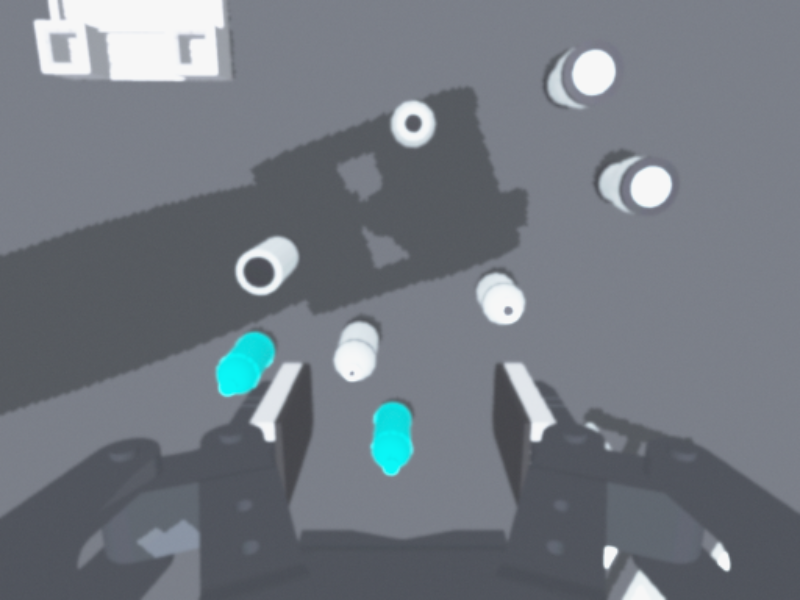

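The wrist view shows the short's nose at (413,124), the medium's at (508,310) and the grey long's at (352,373). The turquoise decoys are at (240,370) and (391,450), the tube at (260,270) and the eyepieces at (593,72) and (650,186). None of these are ambiguous.

```bash
cat > s6.py <<'E'
from h import *
np.set_printoptions(precision=4,suppress=True)
L=lambda n:(lambda d:(d['K'],d['R'],d['t']))(np.load(f'pics/{n}.png.npz'))
w1,w2=L('w1'),L('w2');A=cam_pose('scene');B=cam_pose('side')
f=lambda u,v:((u+.5)*.64-.5,(v+.5)*.64-.5)
for n,p,a,b,h in (('short',f(413,124),(299.9,198.2),(274,187.3),.04),('med',f(508,310),(275,214.3),(284.3,210),.053),('long',f(352,373),(253.4,194.4),(244.2,207),.067)):
    print(n,'known z',atz(w2,*p,h)[:2],'tri',tri([(w2,*p),(A,*a),(B,*b)]))
print('short w1', atz(w1,*f(627,435),.04)[:2])
for n,(u,v) in dict(tube=(260,271),eyA=(594,72),eyB=(651,186)).items(): print(n,atz(w2,*f(u,v),.056)[:2])
for n,(u,v) in dict(tA=(229,388),tB=(391,472)).items(): print(n,atz(w2,*f(u,v),.067)[:2])
E
python3 s6.py
cat > go.py <<'E'
from h import *
import sys
# go.py x y z [yang] : norm shift/turn from present pose
o=env.get_obs();T=q2R(o['tool_rot']);g=np.array([float(a) for a in sys.argv[1:4]])
d=T.T@(g-o['eef_pos'])/.5; ya=np.degrees(np.arctan2(T[1,1],T[0,1]))
t=-((float(sys.argv[4])-ya+90)%180-90)/45 if len(sys.argv)>4 else 0
print(np.round(d,4),'turn',round(t,3),'pos',np.round(o['eef_pos'],4),'ya',round(ya,2),'gap',o['finger_gap'],'F',np.round(o['force'],1),'t',o['t'])
E
python3 go.py .576 .069 .1; python3 go.py .576 .069 .02
```

```text
short known z [0.5766 0.0687] tri [0.5766 0.0689 0.0409]
med known z [ 0.5707 -0.0574] tri [ 0.5707 -0.0571  0.0526]
long known z [ 0.4688 -0.0388] tri [ 0.4693 -0.0386  0.0662]
short w1 [0.5768 0.0691]
tube [0.4531 0.0426]
eyA [0.6755 0.0404]
eyB [ 0.6773 -0.0325]
tA [ 0.3979 -0.0081]
tB [ 0.4536 -0.1104]
[0.1652 0.0138 0.2966] turn 0 pos [0.5277 0.0016 0.2483] ya -30.83 gap 0.05154855531966302 F [-0.8  0.2 -0.3] t 4.925
[0.1652 0.0138 0.4566] turn 0 pos [0.5277 0.0016 0.2483] ya -30.83 gap 0.05154855531966302 F [-0.8  0.2 -0.3] t 4.925
```

Heights match the text. Grasp the short.

play_rows --pt "0.166 0.015 0.28 0 -0.2" --pt "0.166 0.015 0.28 0 -0.2" --pt "0.166 0.015 0.28 0 -0.2" --pt "0.166 0.015 0.34 0 -0.2" --pt "0.166 0.015 0.4 0 -0.2" --pt "0.166 0.015 0.43 0 -0.2" --pt "0.166 0.015 0.446 0 -0.2" --pt "0.166 0.015 0.446 0 -0.2" --pt "0.166 0.015 0.446 0 -0.2"

```text
t: 6.05
eef_pos: [0.5779, 0.0678, 0.0266]
tool_rot: [0.001, 0.87, 0.493, 0.001]
force: [0.2, -1.1, -0.7]
finger_gap: 0.0513
```

```bash
python3 go.py .5766 .0689 .025 -31.1; python3 s3.py w3.png; python3 -c "
import cv2;cv2.imwrite('pics/w3v.png',cv2.resize(cv2.imread('pics/w3.png')[150:384,130:400],(692,600)))"
```

```text
[ 0.0006 -0.0033  0.0032] turn 0.004 pos [0.5779 0.0678 0.0266] ya -30.94 gap 0.051276369530478844 F [ 0.2 -1.1 -0.7] t 6.05
6.05 [0.578 0.068 0.027] y-ang -30.938855496928767 0.051276369530478844 [-0.058  0.364  1.932 -0.     0.843  0.482]
```

View pics/w3v.png

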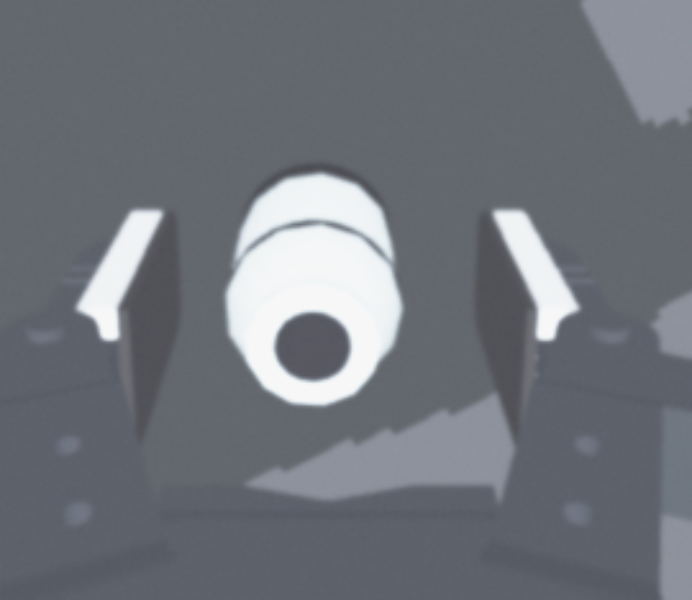

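The short's nose (313,347) sits centred between the jaws to within 2 mm, so I close and lift.

play_rows --pt "0 -0.003 0.002 0 1" --pt "0 -0.003 0.002 0 1" --pt "0 -0.003 0.002 0 1" --pt "0 -0.003 0.002 0 1" --pt "0 -0.003 0.002 0 1" --pt "0 -0.003 -0.05 0 1" --pt "0 -0.003 -0.13 0 1" --pt "0 -0.003 -0.18 0 1" --pt "0 -0.003 -0.18 0 1"

```text
t: 7.22
eef_pos: [0.5768, 0.0686, 0.117]
tool_rot: [0.001, 0.87, 0.493, 0.002]
force: [-0.2, -0.2, -1.1]
finger_gap: 0.0249
```

```bash
python3 go.py .528 .3133 .115 -31.1; python3 go.py .528 .3133 .033 -31.1
```

```text
[ 0.3697 -0.3353  0.0034] turn 0.004 pos [0.5768 0.0686 0.117 ] ya -30.93 gap 0.024930198269534857 F [-0.2 -0.2 -1.1] t 7.225
[ 0.3694 -0.3359  0.1674] turn 0.004 pos [0.5768 0.0686 0.117 ] ya -30.93 gap 0.024930198269534857 F [-0.2 -0.2 -1.1] t 7.225
```

play_rows --pt "0.06 -0.055 0 0 1" --pt "0.15 -0.135 0 0 1" --pt "0.24 -0.22 0 0 1" --pt "0.31 -0.28 0 0 1" --pt "0.35 -0.32 0 0 1" --pt "0.37 -0.336 0 0 1" --pt "0.37 -0.336 0.06 0 1" --pt "0.37 -0.336 0.11 0 1" --pt "0.37 -0.336 0.15 0 1" --pt "0.37 -0.336 0.158 0 1"

```text
t: 8.48
eef_pos: [0.5254, 0.3125, 0.0338]
tool_rot: [-0.0, 0.87, 0.493, -0.002]
force: [-0.3, 0.2, -1.5]
finger_gap: 0.0251
```

```bash
python3 go.py .528 .3133 .031 -31.1; python3 s3.py w4.png; python3 -c "
import cv2;cv2.imwrite('pics/w4v.png',cv2.resize(cv2.imread('pics/w4.png'),(800,600)))"
```

```text
[0.0041 0.0037 0.0055] turn 0.003 pos [0.5254 0.3125 0.0338] ya -30.99 gap 0.025051146298777766 F [-0.3  0.2 -1.5] t 8.475
8.475 [0.525 0.312 0.034] y-ang -30.986382723757323 0.025051146298777766 [ 0.371  0.408  1.853 -0.     0.884  0.912]
```

View pics/w4v.png

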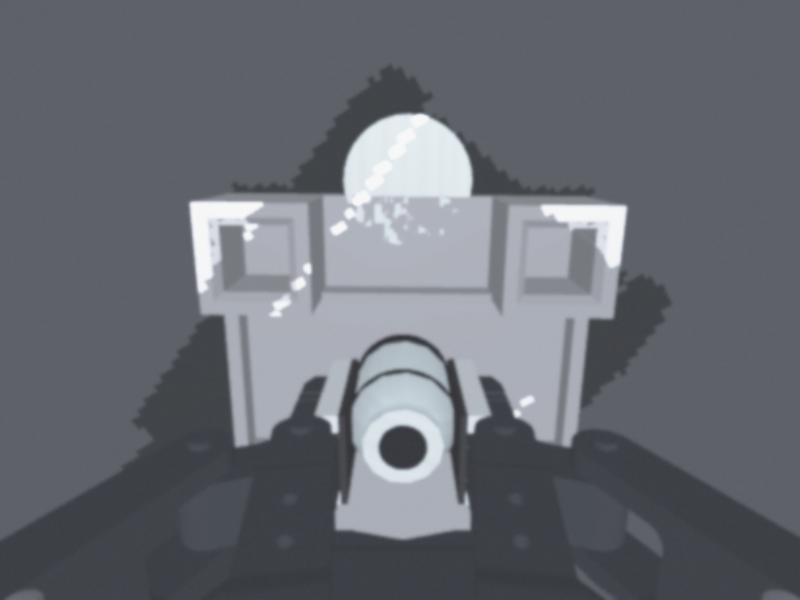

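The short is upright inside the tab-end bay, with its nose at (403,446) and the tab at (407,160). I'll lower the last 3 mm, open and lift.

play_rows --pt "0.004 0.004 0.003 0 1" --pt "0.004 0.004 0.006 0 1" --pt "0.004 0.004 0.006 0 1"

```text
t: 8.9
eef_pos: [0.5298, 0.3145, 0.034]
tool_rot: [0.0, 0.87, 0.493, 0.001]
force: [-0.2, -0.9, -0.3]
finger_gap: 0.025
```

play_rows --pt "0 0 0 0 0.2" --pt "0 0 0 0 0" --pt "0 0 0 0 -0.2" --pt "0 0 0 0 -0.2" --pt "0 0 0 0 -0.2" --pt "0 0 -0.08 0 -0.2" --pt "0 0 -0.18 0 -0.2" --pt "0 0 -0.22 0 -0.2"

```text
t: 9.9
eef_pos: [0.5311, 0.315, 0.1471]
tool_rot: [0.0, 0.87, 0.493, 0.003]
force: [0.2, -0.6, -0.2]
finger_gap: 0.0513
```

```bash
python3 go.py .5707 -.0572 .14 -31.1; python3 go.py .5707 -.0572 .028 -31.1
```

```text
[-0.5979  0.4507  0.013 ] turn 0.004 pos [0.5311 0.315  0.1471] ya -30.94 gap 0.05126775016934438 F [ 0.2 -0.6 -0.2] t 9.9
[-0.5989  0.4499  0.237 ] turn 0.004 pos [0.5311 0.315  0.1471] ya -30.94 gap 0.05126775016934438 F [ 0.2 -0.6 -0.2] t 9.9
```

play_rows --pt "-0.1 0.075 0.01 0 -0.2" --pt "-0.2 0.15 0.01 0 -0.2" --pt "-0.3 0.225 0.01 0 -0.2" --pt "-0.4 0.3 0.01 0 -0.2" --pt "-0.5 0.375 0.01 0 -0.2" --pt "-0.57 0.43 0.01 0 -0.2" --pt "-0.595 0.448 0.01 0 -0.2" --pt "-0.595 0.448 0.01 0 -0.2" --pt "-0.595 0.448 0.01 0 -0.2" --pt "-0.595 0.448 0.01 0 -0.2"

```text
t: 11.15
eef_pos: [0.5683, -0.0545, 0.1381]
tool_rot: [-0.0, 0.87, 0.494, -0.0]
force: [0.6, -1.1, -0.0]
finger_gap: 0.0513
```

```bash
for i in 1 2 3; do python3 go.py .5707 -.0572 .028 -31.1; done; python3 s3.py w5.png caddy medium_mid short_mid;  python3 go.py .5707 -.0572 .028 -31.1
cat > chk.py <<'E'
from h import *
for n,y0,x0 in(('scene',130,220),('side',120,190)):
    P,im=snap(n,n+'2.png')
    for l in ('short_mid','medium_mid','long_mid'): print(n,l,[(np.round(d['box']).astype(int).tolist(),round(d['conf'],2)) for d in spotter.search_frame(n,l)][:4])
a=cv2.imread('pics/scene2.png')[140:260,225:345];b=cv2.imread('pics/side2.png')[130:250,200:320]
cv2.imwrite('pics/c2.png',cv2.resize(np.hstack([a,b]),(800,400),interpolation=cv2.INTER_CUBIC))
E
python3 chk.py
```

```text
[-0.0023  0.007   0.2202] turn 0.006 pos [ 0.5683 -0.0545  0.1381] ya -30.82 gap 0.05126111851606717 F [ 0.6 -1.1 -0. ] t 11.15
[-0.0023  0.007   0.2202] turn 0.006 pos [ 0.5683 -0.0545  0.1381] ya -30.82 gap 0.05126111851606717 F [ 0.6 -1.1 -0. ] t 11.15
[-0.0023  0.007   0.2202] turn 0.006 pos [ 0.5683 -0.0545  0.1381] ya -30.82 gap 0.05126111851606717 F [ 0.6 -1.1 -0. ] t 11.15
11.15 [ 0.568 -0.054  0.138] y-ang -30.82103615626194 0.05126111851606717 [-0.273  0.176  1.922  0.     1.044  0.265]
medium_mid 0.8 [238.2 171.4  43.4  47.5] c@z.025 [ 0.57  -0.057]
[-0.0012  0.0057  0.2208] turn 0.005 pos [ 0.5686 -0.0552  0.1384] ya -30.87 gap 0.051112457946703244 F [ 0.9  0.5 -0.1] t 11.35
scene short_mid [([323, 162, 7, 6], 0.64)]
scene medium_mid []
scene long_mid [([235, 184, 11, 16], 0.61)]
side short_mid [([237, 148, 8, 13], 0.65)]
side medium_mid [([279, 210, 10, 23], 0.55)]
side long_mid [([209, 205, 14, 23], 0.79), ([240, 226, 8, 23], 0.77), ([241, 205, 9, 20], 0.61)]
```

View pics/c2.png

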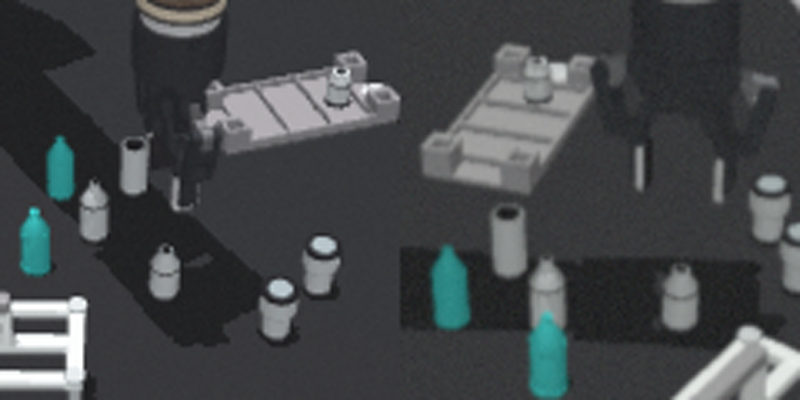

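The short stands upright in the tab-end bay: (338,88) in the scene crop, (538,80) in the side crop. Now the medium.

play_rows --pt "-0.002 0.005 0.08 0 -0.2" --pt "-0.002 0.005 0.15 0 -0.2" --pt "-0.002 0.005 0.2 0 -0.2" --pt "-0.002 0.005 0.22 0 -0.2" --pt "-0.002 0.005 0.22 0 -0.2" --pt "-0.002 0.005 0.22 0 -0.2" --pt "-0.002 0.005 0.22 0 1" --pt "-0.002 0.005 0.22 0 1" --pt "-0.002 0.005 0.22 0 1" --pt "-0.002 0.005 0.22 0 1"

```text
t: 13.0
eef_pos: [0.5712, -0.0584, 0.0297]
tool_rot: [0.001, 0.87, 0.493, 0.001]
force: [-0.6, 0.6, 5.8]
finger_gap: 0.0254
```

play_rows --pt "0 0 0 0 1" --pt "0 0 -0.05 0 1" --pt "0 0 -0.13 0 1" --pt "0 0 -0.18 0 1" --pt "0 0 -0.2 0 1" --pt "0 0 -0.2 0 1" --pt "0 0 -0.2 0 1" --pt "0 0 -0.2 0 1"

```text
t: 14.0
eef_pos: [0.5693, -0.0579, 0.1267]
tool_rot: [-0.001, 0.87, 0.493, -0.001]
force: [0.1, -0.9, -1.2]
finger_gap: 0.0254
```

```bash
python3 go.py .5017 .2696 .128 -31.1
```

```text
[ 0.4923 -0.4527 -0.0017] turn 0.004 pos [ 0.5693 -0.0579  0.1267] ya -30.94 gap 0.02540218178982021 F [ 0.1 -0.9 -1.2] t 14.0
```

play_rows --pt "0.05 -0.045 0 0 1" --pt "0.13 -0.12 0 0 1" --pt "0.21 -0.195 0 0 1" --pt "0.29 -0.27 0 0 1" --pt "0.37 -0.345 0 0 1" --pt "0.44 -0.41 0 0 1" --pt "0.48 -0.445 0 0 1" --pt "0.492 -0.455 0 0 1" --pt "0.492 -0.455 0 0 1" --pt "0.492 -0.455 0 0 1"

```text
t: 15.25
eef_pos: [0.5018, 0.2687, 0.1281]
tool_rot: [0.0, 0.87, 0.492, -0.0]
force: [0.6, 0.4, -0.7]
finger_gap: 0.0253
```

```bash
python3 go.py .5017 .2696 .0335 -31.1;python3 s3.py w6.png caddy;python3 go.py .5017 .2696 .0335 -31.1
```

```text
[ 0.0015 -0.001   0.1891] turn 0.002 pos [0.5018 0.2687 0.1281] ya -31.01 gap 0.02526057026158761 F [ 0.6  0.4 -0.7] t 15.25
15.25 [0.502 0.269 0.128] y-ang -31.009058967584824 0.02526057026158761 [ 0.314  0.186  1.931 -0.     1.025  0.855]
caddy 0.69 [172.9   1.2 169.9 330.4] c@z.025 [0.514 0.287]
[ 0.0013 -0.0012  0.1895] turn 0.002 pos [0.5019 0.2688 0.1283] ya -31.03 gap 0.02508311605928719 F [ 0.7 -0.3 -0.6] t 15.35
```

play_rows --pt "0.001 -0.001 0.05 0 1" --pt "0.001 -0.001 0.11 0 1" --pt "0.001 -0.001 0.15 0 1" --pt "0.001 -0.001 0.175 0 1" --pt "0.001 -0.001 0.182 0 1" --pt "0.001 -0.001 0.187 0 1" --pt "0.001 -0.001 0.19 0 1" --pt "0.001 -0.001 0.19 0 1" --pt "0.001 -0.001 0.19 0 1"

```text
t: 16.48
eef_pos: [0.5021, 0.2708, 0.0347]
tool_rot: [0.0, 0.87, 0.493, 0.001]
force: [-2.5, -1.3, 6.1]
finger_gap: 0.0252
```

play_rows --pt "0 0 0 0 0.2" --pt "0 0 0 0 0" --pt "0 0 0 0 -0.2" --pt "0 0 0 0 -0.2" --pt "0 0 0 0 -0.2" --pt "0 0 -0.06 0 -0.2" --pt "0 0 -0.15 0 -0.2" --pt "0 0 -0.22 0 -0.2" --pt "0 0 -0.22 0 -0.2" --pt "0 0 -0.22 0 -0.2"

```text
t: 17.73
eef_pos: [0.5007, 0.2703, 0.1425]
tool_rot: [-0.0, 0.87, 0.493, -0.001]
force: [-0.3, 0.7, -0.3]
finger_gap: 0.051
```

```bash
python3 go.py .469 -.0387 .14 -31.1;python3 s3.py w7.png medium_mid short_mid
```

```text
[-0.5628  0.2633  0.0053] turn 0.004 pos [0.5007 0.2703 0.1425] ya -30.93 gap 0.05101301401745601 F [-0.3  0.7 -0.3] t 17.725
17.725 [0.501 0.27  0.143] y-ang -30.934805849408605 0.05101301401745601 [ 0.317  0.167  1.924 -0.     1.052  0.857]
short_mid 0.56 [240.   98.7  42.5  40.3] c@z.025 [0.53  0.314]
```

play_rows --pt "-0.1 0.047 0 0 -0.2" --pt "-0.2 0.094 0 0 -0.2" --pt "-0.3 0.14 0 0 -0.2" --pt "-0.4 0.187 0 0 -0.2" --pt "-0.5 0.234 0 0 -0.2" --pt "-0.55 0.257 0 0 -0.2" --pt "-0.564 0.263 0 0 -0.2" --pt "-0.564 0.263 0 0 -0.2" --pt "-0.564 0.263 0 0 -0.2" --pt "-0.564 0.263 0 0 -0.2"

```text
t: 19.12
eef_pos: [0.4692, -0.038, 0.1432]
tool_rot: [-0.0, 0.87, 0.494, -0.0]
force: [-0.7, 0.1, -0.1]
finger_gap: 0.0513
```

```bash
python3 s3.py w8.png long_mid; python3 go.py .469 -.0387 .031 -31.1; python3 -c "
import cv2;cv2.imwrite('pics/w8v.png',cv2.imread('pics/w8.png'))"
```

```text
19.125 [ 0.469 -0.038  0.143] y-ang -30.842631865023574 0.05133283832354723 [-0.297 -0.054  2.154  0.     1.041  0.241]
long_mid 0.94 [124.7 180.2  50.9  53.3] c@z.025 [ 0.395 -0.007]
long_mid 0.72 [267.6 243.1  40.6  67.6] c@z.025 [ 0.455 -0.111]
long_mid 0.69 [238.5 166.3  39.4  56.5] c@z.025 [ 0.469 -0.04 ]
[-1.000e-03  1.000e-04  2.246e-01] turn 0.005 pos [ 0.4692 -0.0382  0.1433] ya -30.86 gap 0.05117909936880481 F [-0.1 -0.1  0.6] t 19.225
```

View pics/w8v.png

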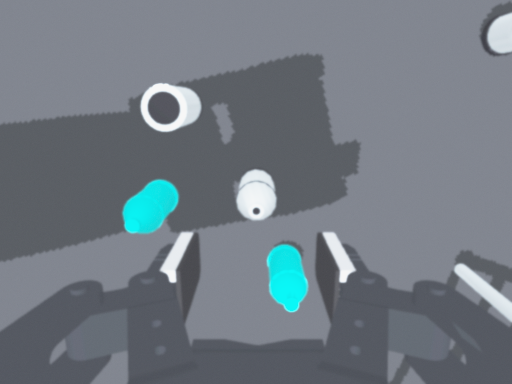

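The grey long, nose at (256,210), is under the TCP. The turquoise decoys at (150,205) and (287,275) and the tube at (170,107) are clear of the finger line.

play_rows --pt "-0.001 0 0.07 0 -0.2" --pt "-0.001 0 0.15 0 -0.2" --pt "-0.001 0 0.2 0 -0.2" --pt "-0.001 0 0.224 0 -0.2" --pt "-0.001 0 0.224 0 -0.2" --pt "-0.001 0 0.224 0 -0.2" --pt "-0.001 0 0.224 0 1" --pt "-0.001 0 0.224 0 1" --pt "-0.001 0 0.224 0 1" --pt "-0.001 0 0.224 0 1"

```text
t: 20.48
eef_pos: [0.4699, -0.0397, 0.0326]
tool_rot: [0.001, 0.87, 0.493, 0.001]
force: [-0.8, -0.5, 6.2]
finger_gap: 0.0259
```

play_rows --pt "0 0 0 0 1" --pt "0 0 -0.05 0 1" --pt "0 0 -0.13 0 1" --pt "0 0 -0.21 0 1" --pt "0 0 -0.26 0 1" --pt "0 0 -0.28 0 1" --pt "0 0 -0.28 0 1" --pt "0 0 -0.28 0 1"

```text
t: 21.48
eef_pos: [0.4679, -0.0391, 0.1696]
tool_rot: [-0.001, 0.87, 0.493, -0.001]
force: [-0.4, 0.4, -0.3]
finger_gap: 0.0256
```

```bash
python3 go.py .4754 .2259 .1713 -31.1
```

```text
[ 0.4623 -0.2597 -0.0029] turn 0.003 pos [ 0.4679 -0.0391  0.1696] ya -30.94 gap 0.025560254535101388 F [-0.4  0.4 -0.3] t 21.475
```

play_rows --pt "0.05 -0.028 0 0 1" --pt "0.13 -0.073 0 0 1" --pt "0.21 -0.118 0 0 1" --pt "0.29 -0.163 0 0 1" --pt "0.37 -0.208 0 0 1" --pt "0.43 -0.242 0 0 1" --pt "0.462 -0.26 0 0 1" --pt "0.462 -0.26 0 0 1" --pt "0.462 -0.26 0 0 1" --pt "0.462 -0.26 0 0 1"

```text
t: 22.72
eef_pos: [0.4763, 0.2245, 0.1712]
tool_rot: [0.0, 0.87, 0.492, -0.0]
force: [-0.1, -0.2, -1.4]
finger_gap: 0.0254
```

```bash
python3 go.py .4754 .2259 .0363 -31.1
```

```text
[ 0.0016 -0.0029  0.2698] turn 0.002 pos [0.4763 0.2245 0.1712] ya -31.03 gap 0.025412081271088693 F [-0.1 -0.2 -1.4] t 22.725
```

play_rows --pt "0.001 -0.002 0.05 0 1" --pt "0.001 -0.002 0.12 0 1" --pt "0.001 -0.002 0.18 0 1" --pt "0.001 -0.002 0.23 0 1" --pt "0.001 -0.002 0.255 0 1" --pt "0.001 -0.002 0.262 0 1" --pt "0.001 -0.002 0.267 0 1" --pt "0.001 -0.002 0.27 0 1" --pt "0.001 -0.002 0.27 0 1" --pt "0.001 -0.002 0.27 0 1"

```text
t: 23.98
eef_pos: [0.4764, 0.2267, 0.0376]
tool_rot: [0.0, 0.87, 0.493, 0.001]
force: [-2.4, -1.4, 7.3]
finger_gap: 0.0257
```

play_rows --pt "0 0 0 0 0.2" --pt "0 0 0 0 0" --pt "0 0 0 0 -0.2" --pt "0 0 0 0 -0.2" --pt "0 0 0 0 -0.2" --pt "0 0 -0.06 0 -0.2" --pt "0 0 -0.15 0 -0.2" --pt "0 0 -0.25 0 -0.2" --pt "0 0 -0.36 0 -0.2" --pt "0 0 -0.4 0 -0.2"

```text
t: 25.22
eef_pos: [0.4772, 0.227, 0.241]
tool_rot: [0.001, 0.87, 0.493, 0.004]
force: [-0.1, 0.5, -0.2]
finger_gap: 0.0516
```

```bash
python3 go.py .54 -.29 .24 -50; python3 s3.py w9.png caddy
```

```text
[-0.8224  0.6392  0.0011] turn 0.424 pos [0.4772 0.227  0.241 ] ya -30.93 gap 0.051594271700950024 F [-0.1  0.5 -0.2] t 25.225
25.225 [0.477 0.227 0.241] y-ang -30.933957990525336 0.051594271700950024 [ 0.252 -0.036  1.946  0.     1.225  0.792]
caddy 0.83 [198.7   0.  115.2 220.8] c@z.025 [0.507 0.275]
```

play_rows --pt "-0.09 0.07 -0.05 0.15 -0.2" --pt "-0.18 0.14 -0.05 0.3 -0.2" --pt "-0.27 0.21 -0.05 0.42 -0.2" --pt "-0.36 0.28 -0.05 0.42 -0.2" --pt "-0.45 0.35 -0.05 0.42 -0.2" --pt "-0.54 0.42 -0.05 0.42 -0.2" --pt "-0.63 0.49 -0.05 0.42 -0.2" --pt "-0.72 0.56 -0.05 0.42 -0.2" --pt "-0.8 0.62 -0.05 0.42 -0.2" --pt "-0.82 0.64 -0.05 0.42 -0.2"

```text
t: 26.58
eef_pos: [0.5383, -0.292, 0.2586]
tool_rot: [-0.001, 0.94, 0.342, -0.001]
force: [-0.2, 0.8, 0.6]
finger_gap: 0.0517
```

play_rows --pt "0 0 0 0 -0.2" --pt "0 0 0 0 -0.2" --pt "0 0 0 0 -0.2"

```text
t: 26.95
eef_pos: [0.5394, -0.2881, 0.2613]
tool_rot: [-0.0, 0.939, 0.344, 0.0]
force: [-0.4, 0.1, -0.0]
finger_gap: 0.0515
```

```bash
python3 s3.py w10.png frame_grip; python3 -c "
import cv2;cv2.imwrite('pics/w10v.png',cv2.resize(cv2.imread('pics/w10.png'),(800,600)))"
```

```text
26.95 [ 0.539 -0.288  0.261] y-ang -49.7346295007326 0.05153816564516348 [-0.656  0.138  1.726  0.     1.277  0.212]
frame_grip 0.86 [188.   54.4 112.6 217.4] c@z.025 [ 0.53  -0.278]
frame_grip 0.81 [116.8 274.3 138.1 109.7] c@z.025 [ 0.325 -0.356]
```

View pics/w10v.png

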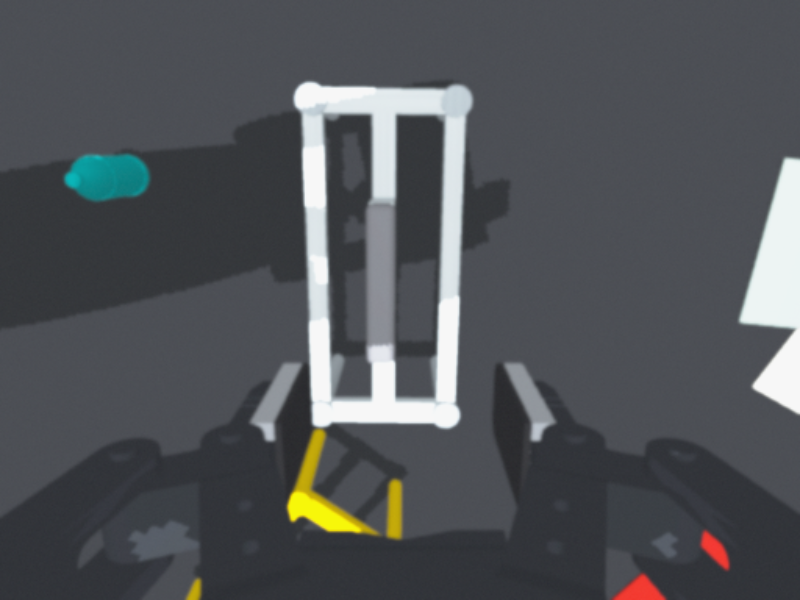

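The white frame is centred, with corner knobs at (309,98), (456,101), (445,415) and (322,413) and the grey bar from (381,202) to (381,360). The yellow decoy is at (340,510).

```bash
cat > s7.py <<'E'
from h import *
from scipy.optimize import least_squares
np.set_printoptions(precision=4,suppress=True)
d=np.load('pics/w10.png.npz');P=(d['K'],d['R'],d['t'])
px=(np.array([(309,98),(456,101),(445,415),(322,413)])+.5)*.64-.5
M=np.array([(90,38),(90,-38),(-90,-38),(-90,38)])/1e3
def world(p,M,z): c,s=np.cos(p[2]),np.sin(p[2]); return np.c_[M@np.array([[c,s],[-s,c]])+p[:2],np.full(len(M),z)]
for fz in (0,1):
    f=lambda p:(proj(P,world(p,M,p[3] if fz else .088))-px).ravel()
    r=least_squares(f,[.53,-.278,.7,.088]); print(r.x,np.degrees(r.x[2]),r.fun)
e=[(381,206),(381,348)]
for z in(.135,.128): print([atz(P,(u+.5)*.64-.5,(v+.5)*.64-.5,z)[:2] for u,v in e])
p=r.x
print('bar pred px',proj(P,world(p,np.array([(40,0),(-40,0)])/1e3,.135))/.64)
A=cam_pose('scene');B=cam_pose('side')
c=np.r_[p[:2],.135]; print('scene',proj(A,c)/.64,'side',proj(B,c)/.64)
E
python3 s7.py; python3 go.py .53 -.27 .126 -49
```

```text
[ 0.5351 -0.2776  0.6965  0.088 ] 39.90748216708168 [ 0.9352  1.2872 -0.5804  0.1803  0.1262 -1.3863 -0.5418 -0.6563]
[ 0.5354 -0.2775  0.6965  0.0906] 39.90453823134328 [ 0.5103  0.579  -0.1472 -0.5146  0.4373 -0.3993 -0.8611  0.3233]
[array([ 0.5659, -0.2528]), array([ 0.512 , -0.2977])]
[array([ 0.5652, -0.253 ]), array([ 0.5098, -0.2991])]
bar pred px [[379.3973 204.1092]
 [379.8409 364.717 ]]
scene [[331.0995 356.6037]] side [[465.7242 376.5625]]
[ 0.0095 -0.0405  0.2711] turn -0.017 pos [ 0.5394 -0.2885  0.2616] ya -49.75 gap 0.0510275941053484 F [-0.5  0.3  1. ] t 27.05
```

```bash
python3 - <<'E'
import cv2,numpy as np
im=cv2.imread('pics/w10.png').astype(int)
print('col244',[(v,im[v,244].tolist()) for v in list(range(122,140))+list(range(212,240))])
print('row180',[(u,im[180,u].tolist()) for u in range(228,260)])
E
cat > s8.py <<'E'
from h import *
c,s=np.cos(.6965),np.sin(.6965);t=[]
for n,(y0,x0) in (('scene',(200,165)),('side',(215,245))):
    P=cam_pose(n); im=cv2.resize(cv2.imread(f'pics/{n}1.png')[y0:y0+80,x0:x0+95],None,fx=4,fy=4,interpolation=cv2.INTER_CUBIC)
    def L(pts,col):
        W=np.array([[.5353+c*x-s*y,-.2776+s*x+c*y,z] for x,y,z in pts]); q=np.round((proj(P,W)+.5-[x0,y0])*4-.5).astype(int); cv2.polylines(im,[q],True,col,1)
    for z,col in ((.135,(0,0,255)),(.121,(255,0,0))): L([(.04,.007,z),(.04,-.007,z),(-.04,-.007,z),(-.04,.007,z)],col)
    L([(.09,.038,.088),(.09,-.038,.088),(-.09,-.038,.088),(-.09,.038,.088)],(0,160,0))
    t.append(im)
cv2.imwrite('pics/fchk.png',np.hstack(t))
E
python3 s8.py
```

```text
col244 [(122, [234, 230, 222]), (123, [233, 230, 222]), (124, [232, 229, 221]), (125, [227, 224, 215]), (126, [216, 212, 199]), (127, [197, 191, 181]), (128, [186, 181, 170]), (129, [173, 168, 159]), (130, [149, 143, 137]), (131, [138, 130, 127]), (132, [141, 134, 131]), (133, [147, 139, 137]), (134, [151, 144, 140]), (135, [153, 145, 142]), (136, [153, 146, 142]), (137, [154, 146, 142]), (138, [153, 145, 142]), (139, [154, 146, 142]), (212, [151, 143, 140]), (213, [150, 143, 140]), (214, [149, 143, 140]), (215, [149, 142, 138]), (216, [150, 143, 140]), (217, [151, 143, 139]), (218, [150, 142, 140]), (219, [154, 146, 143]), (220, [175, 166, 162]), (221, [212, 202, 198]), (222, [231, 224, 221]), (223, [237, 231, 228]), (224, [237, 232, 229]), (225, [237, 232, 229]), (226, [237, 232, 229]), (227, [237, 232, 229]), (228, [237, 232, 229]), (229, [236, 231, 228]), (230, [235, 229, 225]), (231, [239, 235, 231]), (232, [247, 246, 245]), (233, [247, 247, 247]), (234, [247, 247, 247]), (235, [247, 247, 247]), (236, [247, 247, 247]), (237, [247, 247, 247]), (238, [247, 247, 247]), (239, [247, 247, 247])]
row180 [(228, [84, 79, 76]), (229, [85, 79, 78]), (230, [84, 79, 76]), (231, [85, 79, 78]), (232, [87, 81, 79]), (233, [93, 87, 85]), (234, [111, 105, 102]), (235, [129, 123, 121]), (236, [142, 135, 132]), (237, [148, 140, 138]), (238, [151, 143, 140]), (239, [154, 145, 142]), (240, [152, 144, 140]), (241, [153, 145, 141]), (242, [153, 144, 141]), (243, [152, 145, 142]), (244, [152, 144, 140]), (245, [151, 144, 141]), (246, [152, 145, 141]), (247, [152, 144, 141]), (248, [152, 144, 141]), (249, [147, 139, 137]), (250, [141, 135, 133]), (251, [131, 124, 122]), (252, [110, 105, 102]), (253, [82, 77, 75]), (254, [70, 65, 63]), (255, [77, 71, 70]), (256, [83, 77, 75]), (257, [85, 79, 77]), (258, [85, 80, 77]), (259, [85, 79, 77])]
```

View pics/fchk.png

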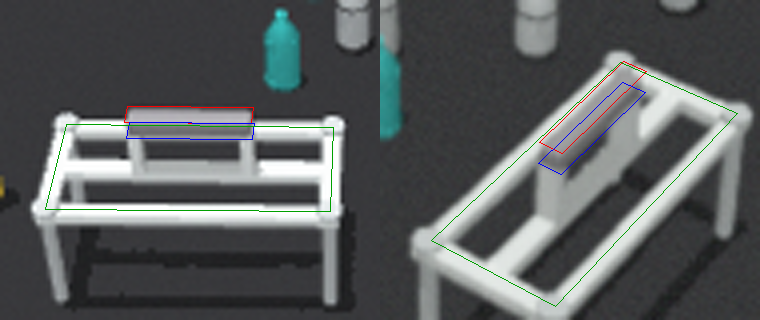

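The overlay matches: in both views the bar faces sit at z 0.121–0.135. Grasp the bar.

play_rows --pt "0.008 -0.02 0.08 0.008 -0.2" --pt "0.008 -0.02 0.17 0.008 -0.2" --pt "0.008 -0.02 0.23 0.008 -0.2" --pt "0.008 -0.02 0.26 0.008 -0.2" --pt "0.008 -0.02 0.27 0.008 -0.2" --pt "0.008 -0.02 0.27 0.008 -0.2" --pt "0.008 -0.02 0.27 0.008 1" --pt "0.008 -0.02 0.27 0.008 1" --pt "0.008 -0.02 0.27 0.008 1" --pt "0.008 -0.02 0.27 0.008 1"

```text
t: 28.3
eef_pos: [0.5361, -0.2794, 0.1274]
tool_rot: [0.0, 0.94, 0.34, 0.0]
force: [-2.4, 2.3, 5.4]
finger_gap: 0.0129
```

play_rows --pt "0 0 0 0 1" --pt "0 0 0 0 1" --pt "0 0 0 0 1"

```text
t: 28.68
eef_pos: [0.5361, -0.2795, 0.1274]
tool_rot: [0.0, 0.94, 0.34, 0.0]
force: [-1.7, 2.1, 5.2]
finger_gap: 0.0129
```

```bash
python3 go.py .5354 -.2777 .126 -50.1; python3 -c "
from h import *
print(env.get_obs()['wrist_torque'])"
```

```text
[ 0.0013 -0.0036  0.0028] turn -0.002 pos [ 0.5361 -0.2795  0.1274] ya -50.2 gap 0.012890287742300407 F [-1.7  2.1  5.2] t 28.675
[ 0.34703812  0.37649816 -0.02076434]
```

play_rows --pt "0 0 -0.02 0 1" --pt "0 0 -0.06 0 1" --pt "0 0 -0.11 0 1" --pt "0 0 -0.16 0 1" --pt "0 0 -0.21 0 1" --pt "0 0 -0.25 0 1" --pt "0 0 -0.26 0 1" --pt "0 0 -0.26 0 1" --pt "0 0 -0.26 0 1"

```text
t: 29.8
eef_pos: [0.5353, -0.279, 0.2547]
tool_rot: [-0.001, 0.94, 0.34, -0.001]
force: [0.2, -0.9, -4.0]
finger_gap: 0.0126
```

```bash
python3 go.py .5014 .269 .256 -31.1; python3 -c "
from h import *
print(env.get_obs()['wrist_torque'])"
```

```text
[ 6.496e-01 -8.854e-01 -6.000e-04] turn -0.424 pos [ 0.5353 -0.279   0.2547] ya -50.2 gap 0.012618272408899336 F [ 0.2 -0.9 -4. ] t 29.8
[-0.00439821  0.03941468 -0.07294095]
```

play_rows --pt "0.02 -0.027 0 0 1" --pt "0.06 -0.082 0 0 1" --pt "0.11 -0.15 0 0 1" --pt "0.165 -0.225 0 0 1" --pt "0.22 -0.3 0 0 1" --pt "0.275 -0.375 0 0 1" --pt "0.33 -0.45 0 0 1" --pt "0.385 -0.525 0 0 1" --pt "0.44 -0.6 0 0 1" --pt "0.47 -0.641 0 0 1"

```text
t: 31.05
eef_pos: [0.5097, 0.1202, 0.2557]
tool_rot: [-0.001, 0.94, 0.342, -0.001]
force: [0.3, 0.3, -3.9]
finger_gap: 0.013
```

```bash
python3 go.py .5014 .269 .256 -31.1
```

```text
[ 1.783e-01 -2.388e-01 -2.000e-04] turn -0.421 pos [0.5097 0.1202 0.2557] ya -50.05 gap 0.012964262250452928 F [ 0.3  0.3 -3.9] t 31.05
```

play_rows --pt "0.04 -0.054 0 -0.08 1" --pt "0.08 -0.108 0 -0.18 1" --pt "0.12 -0.16 0 -0.28 1" --pt "0.155 -0.208 0 -0.36 1" --pt "0.172 -0.23 0 -0.4 1" --pt "0.178 -0.239 0 -0.42 1" --pt "0.178 -0.239 0 -0.42 1" --pt "0.178 -0.239 0 -0.42 1" --pt "0.178 -0.239 0 -0.42 1"

```text
t: 32.17
eef_pos: [0.5033, 0.2653, 0.2564]
tool_rot: [0.0, 0.872, 0.49, -0.0]
force: [0.5, 0.9, -3.3]
finger_gap: 0.0129
```

```bash
python3 go.py .5014 .269 .18 -31.1
```

```text
[ 0.0044 -0.0071  0.1527] turn -0.006 pos [0.5033 0.2653 0.2564] ya -31.37 gap 0.012855150655534713 F [ 0.5  0.9 -3.3] t 32.175
```

play_rows --pt "0.004 -0.007 0.03 -0.006 1" --pt "0.004 -0.007 0.08 -0.006 1" --pt "0.004 -0.007 0.13 -0.006 1" --pt "0.004 -0.007 0.16 -0.006 1" --pt "0.004 -0.007 0.168 -0.006 1" --pt "0.004 -0.007 0.168 -0.006 1" --pt "0.004 -0.007 0.168 -0.006 1" --pt "0.004 -0.007 0.168 -0.006 1"

```text
t: 33.17
eef_pos: [0.5017, 0.2697, 0.1734]
tool_rot: [0.0, 0.87, 0.492, 0.001]
force: [0.6, -0.3, -3.4]
finger_gap: 0.0132
```

```bash
python3 s3.py w11.png frame_grip; python3 go.py .5014 .269 .1354 -31.1
cat > s9.py <<'E'
from h import *
t=[]
for n,(y0,x0) in (('scene',(95,255)),('side',(75,180))):
    P,im=snap(n,n+'3.png'); t.append(cv2.resize(im[y0:y0+110,x0:x0+110,::-1],(396,396),interpolation=cv2.INTER_CUBIC))
w=cv2.imread('pics/w11.png')
cv2.imwrite('pics/hov.png',cv2.resize(w,(800,600)))
cv2.imwrite('pics/hov2.png',np.hstack(t))
E
python3 s9.py
```

```text
33.175 [0.502 0.27  0.173] y-ang -31.025781205833947 0.013221400156732852 [ 0.315  0.129  1.904 -0.     1.106  0.857]
frame_grip 0.98 [149.7  24.  214.2 318.7] c@z.025 [0.501 0.269]
[-0.0012  0.0005  0.0752] turn 0.002 pos [0.5015 0.2696 0.173 ] ya -31.03 gap 0.012942569998057369 F [-0.4  0.3 -3.6] t 33.275
```

View pics/hov.png

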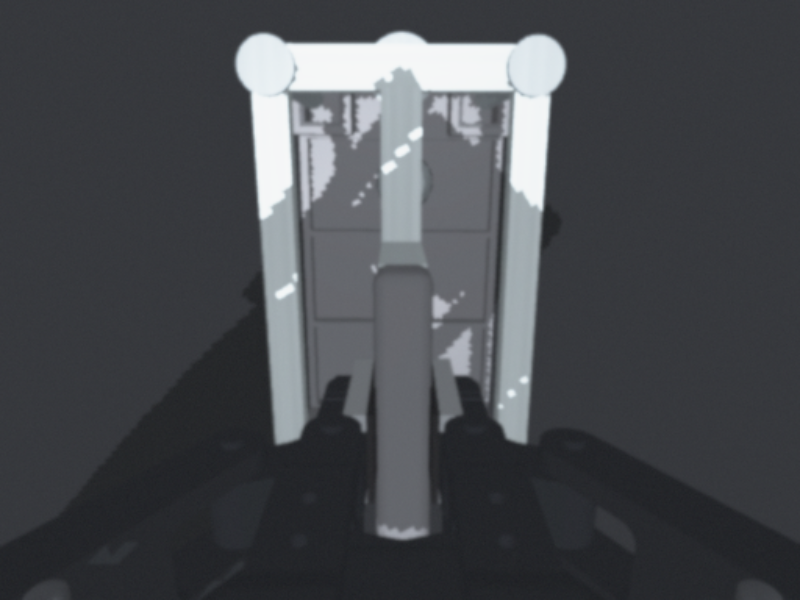

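Run:
```python
from h import *
np.set_printoptions(precision=4,suppress=True)
d=np.load('pics/w11.png.npz');P=(d['K'],d['R'],d['t'])
c,s=np.cos(1.028),np.sin(1.028)
for u,v in((265,65),(538,65)):
    for z in (.0906+.0457,):
        w=atz(P,(u+.5)*.64-.5,(v+.5)*.64-.5,z)[:2]-[.5017,.2696]; print('in caddy frame',np.array([[c,s],[-s,c]])@w)
```

```text
in caddy frame [0.0907 0.0385]
in caddy frame [ 0.0909 -0.0383]
```

View pics/hov2.png

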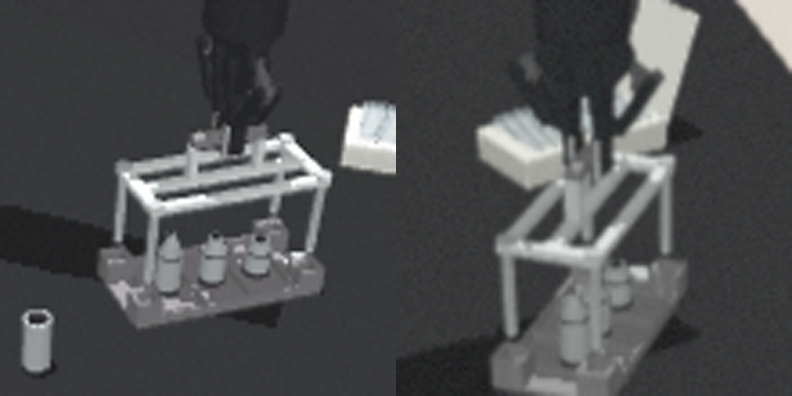

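In the caddy frame the posts are within 1 mm of the sockets. All three objectives stand in their bays, ordered long, middle, short towards the tab. Lower slowly.

play_rows --pt "-0.001 0 0.015 0 1" --pt "-0.001 0 0.03 0 1" --pt "-0.001 0 0.045 0 1" --pt "-0.001 0 0.055 0 1" --pt "-0.001 0 0.064 0 1" --pt "-0.001 0 0.07 0 1" --pt "-0.001 0 0.074 0 1" --pt "-0.001 0 0.076 0 1" --pt "-0.001 0 0.076 0 1" --pt "-0.001 0 0.076 0 1"

```text
t: 34.62
eef_pos: [0.5012, 0.2693, 0.1353]
tool_rot: [0.0, 0.87, 0.492, 0.0]
force: [-2.6, -1.3, 4.1]
finger_gap: 0.013
```

```bash
python3 go.py .5014 .269 .1354 -31.1
```

```text
[-0.0002  0.0007 -0.0001] turn 0.002 pos [0.5012 0.2693 0.1353] ya -31.03 gap 0.013026220578941147 F [-2.6 -1.3  4.1] t 34.625
```

The posts bottom out at the expected height, with 4 N of contact. Release and retreat.

play_rows --pt "0 0 0 0 0.5" --pt "0 0 0 0 0.2" --pt "0 0 0 0 -0.2" --pt "0 0 0 0 -0.2" --pt "0 0 0 0 -0.2" --pt "0 0 -0.06 0 -0.2" --pt "0 0 -0.15 0 -0.2" --pt "0 0 -0.25 0 -0.2" --pt "0 0 -0.3 0 -0.2" --pt "0 0 -0.3 0 -0.2"

```text
t: 35.88
eef_pos: [0.5021, 0.2695, 0.2873]
tool_rot: [0.001, 0.87, 0.492, 0.003]
force: [-0.8, 0.2, -0.0]
finger_gap: 0.0515
```

```bash
python3 go.py .5014 .269 .1354 -31.1
cat > s10.py <<'E'
from h import *
np.set_printoptions(precision=4,suppress=True)
t=[];c,s=np.cos(1.028),np.sin(1.028)
for n,(y0,x0) in (('scene',(105,220)),('side',(95,180))):
    P,im=snap(n,n+'4.png'); im=cv2.resize(im[y0:y0+150,x0:x0+130,::-1],None,fx=3,fy=3,interpolation=cv2.INTER_CUBIC)
    for z,pts in((.096,[(.09,.038),(.09,-.038),(-.09,-.038),(-.09,.038)]),(.143,[(.04,0),(-.04,0)])):
        W=np.array([[.5017+c*x-s*y,.2696+s*x+c*y,z] for x,y in pts]); q=np.round((proj(P,W)+.5-[x0,y0])*3-.5).astype(int); cv2.polylines(im,[q],True,(0,0,255),1)
    t.append(im)
cv2.imwrite('pics/fin.png',np.hstack(t))
E
python3 s10.py; python3 s3.py w12.png frame_grip
```

```text
[-0.003  -0.0018  0.3037] turn 0.002 pos [0.5021 0.2695 0.2873] ya -31.03 gap 0.051513656210737856 F [-0.8  0.2 -0. ] t 35.875
35.975 [0.5   0.269 0.283] y-ang -31.030280174500678 0.051274175529489104 [0.315 0.026 1.806 0.    1.311 0.856]
frame_grip 0.84 [202.6  58.5 107.1 211.1] c@z.025 [0.497 0.264]
frame_grip 0.37 [265.3 188.8   7.6  29. ] c@z.025 [0.486 0.217]
```

View pics/fin.png

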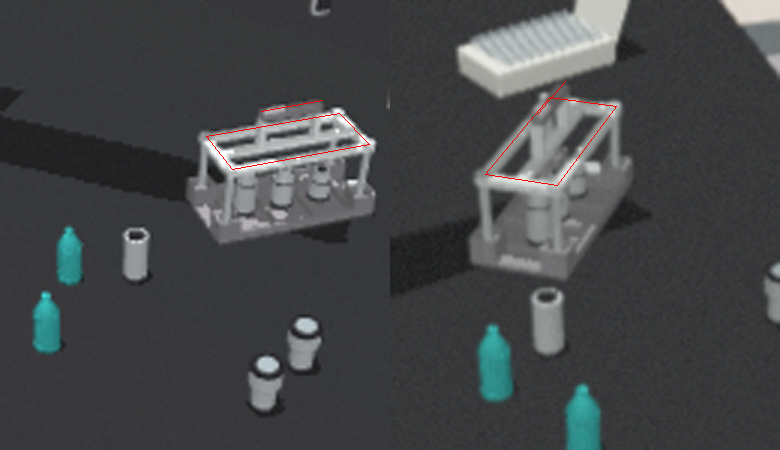

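The final views show the frame seated on the caddy at the predicted height, and all three objectives upright beneath it. The tube, both eyepieces and the turquoise decoys stand untouched.

```bash
python3 -c "
from h import *
print(order.finish_job())"
```

```text
the job is handed in; nothing more can be done
None
```

All three objectives are standing upright in the caddy: the shortest next to the thumb tab, the middle one in the middle bay, and the longest at the other end. The frame is stacked on top, and I handed the job in at about 36 s.

- **Frame fit:** just before lowering, the posts were within 1 mm of the socket centres. The frame stopped at the height expected for fully down (tool at 0.135 m), with about 4 N of contact. The last scene and side pictures show its deck at or within a couple of pixels of the predicted outline.
- **Left alone:** the eyepieces, the plain tube and the turquoise look-alikes were not touched and look unmoved in the pictures. I kept clear of the yellow frame too, but the final crops do not show it.
- **Less gentle than intended:** I released the short objective about 3 mm above the bay floor because the arm had not settled when I read its height. It stayed upright. The medium and long ones touched down at 6–7 N before I let go.
- **Readings that disagreed:** my first rough readings put the caddy about 1.5 cm off. The closer wrist-camera fit replaced them, and the scene and side views agreed with it. The gripper read about 25 mm on the 27 mm barrels, but all three grips held.

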